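# Seat the dish carrier on the shaker's two locating pins

### The arm

A 6-joint arm with a two-finger parallel gripper is mounted at the origin on a cart in front of the work surface, level with it; the furniture and walls round the work are solid. World frame = base frame: x ahead of the robot, y to its left, z up, the work surface at z = 0. Lengths are in mm, angles in rad, forces in N, time in s.
With the tool pointing down it reaches from about 350 to 775 mm from the base axis. Payload 7.3 kg.
Tool frame: the origin (TCP) lies between the finger pads; the fingertips stand 14 mm ahead of it and the grasp point (between the pads) lies 5 mm behind it; z points along the fingers, y is the line along which they close (so a half turn about z gives the same grasp; the last joint's range is limited). The gripper opens to 92 mm and grips with 3 to 60 N. Pads are 19 mm wide; open, the fingers measure 130 mm over their backs; the gripper's body (75 mm by 190 mm) begins 47 mm behind the grasp point.
Start: joints at [-1.288, 0.342, 1.524, -0, 1.275, -0.146], TCP at [218.308, -477.478, 240.741] pointing down, gripper open.
Joint ranges: [-2.53, 2.53], [-0.77, 2.02], [0.04, 2.7], [-1, 4.14], [0.28, 2.66], [-3.11, 3.11]. Speed limits (rad/s): [2.57, 2.57, 3.14, 3.14, 3.14, 3.14].

### API

Orientations are given as [roll, pitch, yaw] about the fixed x, y, z axes, in that order (R = Rz(yaw) Ry(pitch) Rx(roll)).
In Python, from plant import get_obs, cams, close_job gives the robot as it stands. The module is installed in compiled form; this text tells all that it offers.
- The arm moves only by the shell command python3 -m creep 'ROWS'. ROWS is JSON, a list of rows, each an object of numbers: "hand": the opening, from 0 (shut) to 1 (fully open); "tx", "ty", "tz": the shift along the tool's x, y, z in m; "spin": the turn about the tool's z in degrees. In form: [{"hand": .., "tx": .., "ty": .., "tz": .., "spin": ..}, ...]. A call has 1 to 5 rows; each row shifts and turns the commanded pose from where the row before left it, along the tool's axes as they then stand; what a row does not reach is not made up. A row lasts 1/8 s, in which the tool goes at most 62.5 mm and 10.7 degrees, less where a joint would pass 70% of its speed; a pose out of reach is approached as far as the arm can. A call is refused whole if a number of a shift passes 0.0625 or a number of a turn 10.7, either way. A call with a gripper value outside its range is refused whole. The fingers move at their own pace and stop on an object; the grip force is fixed at half the most. Time passes only in rows, so rows that do not move let the fingers close. It gives the time, the measured TCP pose, the force, the opening and the grip force at its end, in the units of the state.
- get_obs(): the state, without advancing time (a new reading comes with each control period).
- cams.capture(name): name is "scene" or "top" or "wrist"; returns a dict with "color" (420x560x3 uint8, red, green, blue), "K" (3x3 intrinsics, pixels), "R" (3x3) and "t" (3): a world point X has camera coordinates R X + t. Camera axes: x right, y down, z forward; pixel columns grow to the right and rows downward; lengths in mm; the calibration is good to about 2 mm. A picture is of the moment at which its call begins. There is no depth.
- close_job(): hands the job in; it is judged then, once.
The state is a dict: "time": time; "joint_positions": joint angles; "dq": joint speeds; "tau": joint torques, N m; "tool_pos": TCP position; "tcp_rot": TCP orientation; "contact_force": force on the tool from outside, world axes, zero at the start; "moment": the same for the moment, N m; "grip_width": finger opening in mm; "finger_force": force on a finger pad.
Only numpy, scipy, OpenCV 4.12 (cv2) and the standard library are available. Lean on these libraries where they do the work, as an engineer would, in place of code of your own. Each camera call takes 0.05 s, during which the arm holds its last target. There are 200 camera calls.

### The job

The dish carrier lies askew on the shaker, propped up on the two locating pins. Without gripping or lifting it, gently nudge it sideways and forward with the fingers until both of its holes drop over the two pins and it lies flat on the platform. Leave the dishes and the tube beside the shaker alone, and back off clear of the carrier.

Things in the scene. Friction and masses are not known exactly. Their poses are not given: they have to be found in the camera images.
- shaker: low bench-top shaker, fixed, motionless: white housing, flat grey platform on top, 200 (x) x 250 (y) mm, its upper face 60 mm above the table. Origin: centre of the underside, on the table, below the platform's centre; x points to its back (away from the robot at yaw 0), y to its left, z up. Two steel pins stand on the platform at x = +32, y = +55 and -55 mm.
- pin_left (a point): foot (centre, at the height of the platform's upper face) of the left locating pin: bullet-nosed, 8 mm diameter, 14 mm high, cylindrical for 7 mm, then tapering to a blunt tip 2 mm across.
- pin_right (a point): foot of the right locating pin, the same as the left one, 110 mm from it.
- carrier: loose aluminium dish carrier, 0.3 to 0.65 kg: plate 130 (x) x 180 (y) x 8 mm; a rim 4 mm thick all round makes its outer side faces 18 mm high; a round empty dish nest (low ring); two 11 mm through holes at x = +32, y = +55 and -55 mm. Origin: centre of the underside; axes as the shaker's when seated. Once both holes meet the pins it drops flat by itself.
- hole_left (a point): centre of the carrier's left hole, at its underside; coincides with pin_left when seated (1.5 mm of play all round). At the start the holes are some 13 to 22 mm short of the pins (towards -x of the shaker), up to 25 mm off to either side, the carrier turned up to 0.08 rad.
- hole_right (a point): centre of the carrier's right hole, at its underside; it belongs over pin_right.
- near_edge (a point): middle of the carrier's lower near edge (its x = -65 mm, y = 0, underside). At the start this edge lies on the platform and the far part rests on the pin tips: the carrier is tilted about 0.12 rad.
- far_edge (a point): middle of the carrier's lower far edge (its x = +65 mm, y = 0, underside).
- tube: 50 ml centrifuge tube standing on its cap left of the shaker, 38 mm diameter, 115 mm high; origin at the centre of its underside. Leave alone.
- big_dish: closed petri dish, 90 mm diameter, 17 mm high, on the table left of the shaker; origin at the centre of its underside. Leave alone.
- small_dish: closed petri dish, 55 mm diameter, 14 mm high, on the table right of the shaker; origin at the centre of its underside. Leave alone.
Mind the look-alikes: they are no part of the job. There is more than one size of the carrier; the one meant has the size given above.

How it is judged:
By the outcome, as a careful person would: the job done as asked, in the order asked, and still so for the second after the job is handed in, with the robot touching nothing.
It also fails if it takes over 67 s, if anything falls off the work surface, if the arm or the gripper's body presses on something with over 40 N, if the wrist force passes 120 N, or if a joint passes its speed limit or range.

## Working session

There is one attempt and no reset: what is moved stays moved. The work goes in short steps, Python scripts to look and compute and a shell command to move; the robot and the scene stay as the last step left them, time stands still between calls to the robot, and variables do not carry over. Pictures are saved under pics/ and viewed, at most 10 in all, crops included, and the job is handed in when it is done.

```bash
mkdir -p pics; python3 - <<'E'
from plant import get_obs,cams
import cv2,numpy as np
for n in("top","scene"):
    c=cams.capture(n); cv2.imwrite(f"pics/{n}0.png",c["color"][:,:,::-1])
    print(n,np.round(c["K"],1).tolist(),np.round(c["R"],3).tolist(),np.round(c["t"],1).tolist())
o=get_obs();print(o["time"],o["tool_pos"],o["tcp_rot"],o["contact_force"])
E
```

```text
top [[491.4, 0.0, 281.0], [0.0, 491.4, 204.0], [0.0, 0.0, 1.0]] [[0.021, -1.0, -0.005], [-0.989, -0.02, -0.148], [0.148, 0.008, -0.989]] [86.2, 508.5, 1100.2]
scene [[522.6, 0.0, 275.2], [0.0, 522.6, 209.2], [0.0, 0.0, 1.0]] [[-0.669, -0.743, 0.024], [-0.399, 0.331, -0.855], [0.628, -0.582, -0.517]] [390.2, 233.3, 995.0]
0.1 [ 218.22867391 -477.14023886  240.14370792] [-3.14029974e+00 -1.85761097e-04  4.28848230e-01] [-0.19781073 -0.84704483  0.35701751]
```

View pics/top0.png

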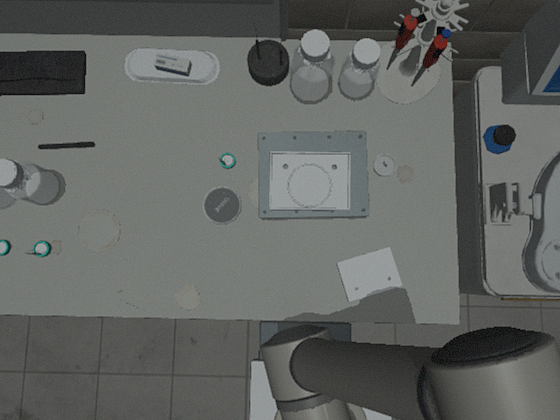

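View pics/scene0.png

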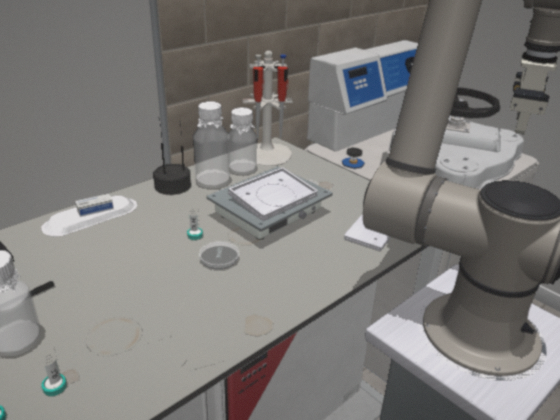

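Top view: the carrier on the shaker is at px (310,181), with a ring and two holes. The look-alike is a white plate on the table at (369,273), with no shaker under it. The tube is at (228,160), the big dish at (222,205) and the small dish at (385,165). I choose the one on the shaker and check it in a close crop.

```bash
cat > h.py <<'E'
import cv2,numpy as np
from plant import get_obs,cams
def ray(c,uv,z):
    d=c["R"].T@np.linalg.inv(c["K"])@np.array([uv[0],uv[1],1.]); o=-c["R"].T@c["t"]
    return o+d*(z-o[2])/d[2]
def proj(c,X):
    p=c["K"]@(c["R"]@np.asarray(X,float)+c["t"]); return p[:2]/p[2]
E
python3 - <<'E'
from h import *
c=cams.capture("top");g=c["color"]
cr=g[120:230,200:410,::-1]; cv2.imwrite("pics/top1.png",cv2.resize(cr,None,fx=3.8,fy=3.8,interpolation=cv2.INTER_CUBIC))
for n,uv,z in [("plat",(258.5,133),60),("plat",(366,132),60),("plat",(369,216),60),("plat",(260,218),60),("car",(310,181),70),("tube",(228,160),0),("big",(222,205),17),("small",(385,165),14)]: print(n,ray(c,uv,z).round(0))
E
```

```text
plat [669. 152.  60.]
plat [676. -97.  60.]
plat [ 480. -103.   60.]
plat [470. 143.  60.]
car [556.  32.  70.]
tube [618. 228.   0.]
big [505. 236.  17.]
small [ 610. -150.   14.]
```

View pics/top1.png

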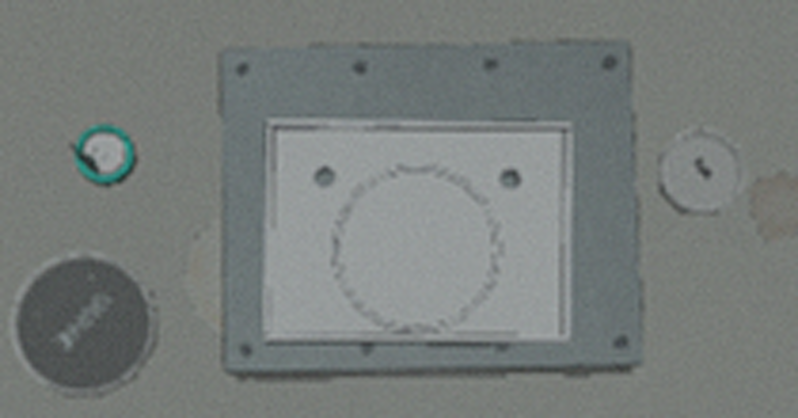

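The crop confirms a white plate with a ring and two holes at crop (324,177) and (511,178). The platform screws are at crop (242,69), (609,62), (246,349) and (621,341). Next I refine these positions to subpixel.

```bash
cat >> h.py <<'E'
def grab(n,k=6):
    c=cams.capture(n); a=c["color"].astype(np.float32)
    for _ in range(k-1): a+=cams.capture(n)["color"]
    c["color"]=a/k; return c
def dark(g,uv,r):
    "subpixel centroid of darkness in a round window"
    uv=np.array(uv,float)
    for _ in range(6):
        y,x=np.mgrid[0:g.shape[0],0:g.shape[1]]; m=np.hypot(x-uv[0],y-uv[1])<r
        bg=np.percentile(g[m],75); w=np.clip(bg-g-3,0,None)*m; uv=np.array([(w*x).sum(),(w*y).sum()])/w.sum()
    return uv
E
cat > m.py <<'E'
from h import *
c=grab("top");g=c["color"].mean(2)
cp=lambda p:(200+(p[0]+.5)/3.8-.5,120+(p[1]+.5)/3.8-.5)
S=np.array([ray(c,dark(g,cp(p),4.5),60)[:2] for p in[(242,69),(360,67),(490,64),(609,62),(246,349),(621,341)]])
print("screws",S.round(1).tolist())
ctr=S[[0,3,4,5]].mean(0); v=(S[0]-S[3])+(S[4]-S[5]); yaw=np.arctan2(-v[0],v[1]); print("shaker",ctr,yaw, "spans",np.linalg.norm(S[0]-S[3]),np.linalg.norm(S[0]-S[4]))
Hp=[dark(g,cp(p),5) for p in[(324,177),(511,178)]]
H=np.array([ray(c,p,79.8)[:2] for p in Hp]); print("holes px",Hp,"world",H.round(1).tolist(),np.linalg.norm(H[0]-H[1]))
d=H[0]-H[1]; cy=np.arctan2(-d[0],d[1])
R=np.array([[np.cos(yaw),-np.sin(yaw)],[np.sin(yaw),np.cos(yaw)]])
L=(H-ctr)@R+[1,0]; print("holes in shaker",L.round(1).tolist(),"err to pins",(L-[[32,55],[32,-55]]).round(1).tolist(),"car yaw rel",cy-yaw)
hsv=cv2.cvtColor(c["color"].astype(np.uint8),cv2.COLOR_RGB2GRAY)
m=((hsv>150)*255).astype(np.uint8)[120:230,240:380]; print("bright pct",np.percentile(hsv[140:212,270:350],[5,50,95]),hsv[150,262],hsv[200,262])
E
python3 m.py
```

```text
screws [[658.0, 140.5], [660.4, 68.8], [663.9, -11.0], [666.2, -83.1], [485.3, 133.8], [494.2, -89.8]]
shaker [575.91908155  25.3442194 ] 0.03823188917700371 spans 223.78914924775296 172.74771422954026
holes px [array([284.94842792, 165.83333934]), array([333.96818735, 166.38309892])] world [[587.7, 89.0], [588.6, -21.6]] 110.56786552624945
holes in shaker [[15.2, 63.2], [11.9, -47.4]] err to pins [[-16.8, 8.2], [-20.1, 7.6]] car yaw rel -0.030131993333176083
bright pct [109. 153. 156.] 112 113
```

```bash
python3 -m creep '[{"hand":0,"spin":7.5},{"hand":0,"spin":7.5},{"hand":0,"spin":7.3},{"hand":0,"tx":0.02,"ty":-0.045},{"hand":0,"tx":0.02,"ty":-0.045}]' && python3 -m creep '[{"hand":0,"tx":0.025,"ty":-0.045},{"hand":0,"tx":0.025,"ty":-0.045},{"hand":0,"tx":0.025,"ty":-0.045},{"hand":0,"tx":0.025,"ty":-0.045},{"hand":0,"tx":0.025,"ty":-0.045}]'
```

```text
invalid input at $[0]: expected keys hand, tx, ty, tz, spin
```

All keys are required in each row.

```bash
python3 -m creep '[{"hand":0,"tx":0,"ty":0,"tz":0,"spin":7.5},{"hand":0,"tx":0,"ty":0,"tz":0,"spin":7.5},{"hand":0,"tx":0,"ty":0,"tz":0,"spin":7.3},{"hand":0,"tx":0.02,"ty":-0.045,"tz":0,"spin":0},{"hand":0,"tx":0.02,"ty":-0.045,"tz":0,"spin":0}]' && python3 -m creep '[{"hand":0,"tx":0.025,"ty":-0.045,"tz":0,"spin":0},{"hand":0,"tx":0.025,"ty":-0.045,"tz":0,"spin":0},{"hand":0,"tx":0.025,"ty":-0.045,"tz":0,"spin":0},{"hand":0,"tx":0.025,"ty":-0.045,"tz":0,"spin":0},{"hand":0,"tx":0.025,"ty":-0.045,"tz":0,"spin":0}]'
```

```text
time: 1.08
tool_pos: [254.9, -385.0, 240.5]
tcp_rot: [-3.141, -0.0, 0.038]
contact_force: [0.4, -0.3, -0.2]
grip_width: 46.3
finger_force: 0.0
time: 1.7
tool_pos: [371.3, -154.7, 241.0]
tcp_rot: [3.141, -0.001, 0.039]
contact_force: [0.7, -0.1, -0.2]
grip_width: 1.2
finger_force: 0.0
```

```bash
python3 -m creep '[{"hand":0,"tx":0.0265,"ty":-0.045,"tz":0,"spin":0},{"hand":0,"tx":0.0265,"ty":-0.045,"tz":0,"spin":0},{"hand":0,"tx":0.0265,"ty":-0.045,"tz":0,"spin":0},{"hand":0,"tx":0.0265,"ty":-0.045,"tz":0,"spin":0},{"hand":0,"tx":0,"ty":0,"tz":0,"spin":0}]'; python3 - <<'E'
from h import *
c=cams.capture("wrist");cv2.imwrite("pics/w0.png",c["color"][:,:,::-1]);print((-c["R"].T@c["t"]).round(1),c["R"].round(2).tolist(),c["K"][0,0])
E
```

```text
time: 2.33
tool_pos: [470.4, 30.6, 240.5]
tcp_rot: [-3.141, -0.0, 0.044]
contact_force: [-0.1, -0.0, -0.7]
grip_width: 0.4
finger_force: 0.0
[542.4  32.7 385.6] [[0.04, -1.0, -0.0], [-0.96, -0.04, 0.27], [-0.27, -0.01, -0.96]] 302.20107153450334
```

View pics/w0.png

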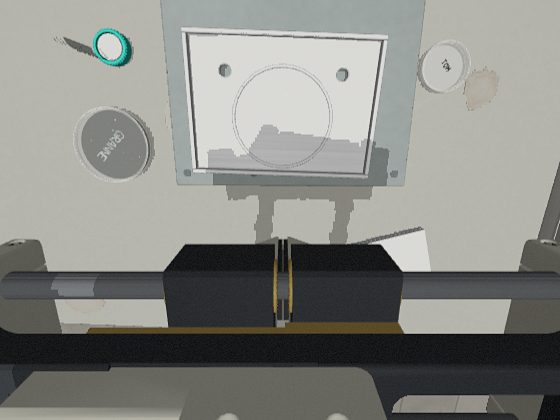

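The wrist view shows the holes at (225,71) and (342,74), and the near platform screws at (188,174) and (393,173). I use it to check the top view.

```bash
python3 - <<'E'
from h import *
c=grab("wrist",3);g=c["color"].mean(2)
s=[ray(c,dark(g,p,6),60)[:2] for p in[(188,174),(393,173)]]
hp=[dark(g,p,9) for p in[(225,71),(342,74)]];h=[ray(c,p,79.8)[:2] for p in hp]
s,h=np.array(s),np.array(h);print(s.round(1),h.round(1),hp,np.linalg.norm(s[0]-s[1]),np.linalg.norm(h[0]-h[1]))
v=s[0]-s[1];yaw=np.arctan2(-v[0],v[1]);d=h[0]-h[1];print(yaw,np.arctan2(-d[0],d[1])-yaw)
R=np.array([[np.cos(yaw),-np.sin(yaw)],[np.sin(yaw),np.cos(yaw)]])
print(((h-s.mean(0))@R+[1-86.4,0]-[[32,55],[32,-55]]).round(1))
E
```

```text
[[484.2 135.1]
 [493.8 -86. ]] [[586.5  91. ]
 [588.  -20.6]] [array([220.18339686,  67.99689394]), array([339.78814417,  71.96673265])] 221.3246587562384 111.56562103482668
0.04315918228491254 -0.030310661633273343
[[-17.1   7.2]
 [-20.5   5.6]]
```

```bash
python3 -m creep '[{"hand":0,"tx":0.026,"ty":-0.043,"tz":0,"spin":0},{"hand":0,"tx":0.027,"ty":-0.043,"tz":0,"spin":0},{"hand":0,"tx":0.027,"ty":-0.043,"tz":0,"spin":0},{"hand":0,"tx":0,"ty":0,"tz":0.05,"spin":0},{"hand":0,"tx":0,"ty":0,"tz":0,"spin":0}]'; python3 -m creep '[{"hand":0,"tx":0,"ty":0,"tz":0.05,"spin":0},{"hand":0,"tx":0,"ty":0,"tz":0.03,"spin":0},{"hand":0,"tx":0,"ty":0,"tz":0.024,"spin":0},{"hand":0,"tx":0,"ty":0,"tz":0,"spin":0}]'
```

```text
time: 3.15
tool_pos: [542.0, 158.5, 187.5]
tcp_rot: [3.14, 0.008, 0.038]
contact_force: [-0.1, -0.6, -0.2]
grip_width: -0.1
finger_force: 0.0
time: 3.65
tool_pos: [544.1, 158.5, 87.0]
tcp_rot: [3.141, 0.002, 0.038]
contact_force: [0.6, -0.0, -0.0]
grip_width: 0.2
finger_force: 0.0
```

```bash
python3 -m creep '[{"hand":0,"tx":0,"ty":0.007,"tz":0,"spin":0},{"hand":0,"tx":0,"ty":0.005,"tz":0,"spin":0},{"hand":0,"tx":0,"ty":0.002,"tz":0,"spin":0},{"hand":0,"tx":0,"ty":0.001,"tz":0,"spin":0},{"hand":0,"tx":0,"ty":0,"tz":0,"spin":0}]'; python3 -m creep '[{"hand":0,"tx":0,"ty":0.001,"tz":0,"spin":0},{"hand":0,"tx":0,"ty":0.001,"tz":0,"spin":0},{"hand":0,"tx":0,"ty":0.001,"tz":0,"spin":0},{"hand":0,"tx":0,"ty":0,"tz":0,"spin":0}]'; python3 -m creep '[{"hand":0,"tx":0,"ty":0.001,"tz":0,"spin":0},{"hand":0,"tx":0,"ty":0.001,"tz":0,"spin":0},{"hand":0,"tx":0,"ty":0.001,"tz":0,"spin":0},{"hand":0,"tx":0,"ty":0,"tz":0,"spin":0}]'
python3 - <<'E'
from h import *
g=[cams.capture(n)["color"][:,:,::-1] for n in("top","wrist")]
a=cv2.resize(g[0][120:230,230:390],(800,550),interpolation=cv2.INTER_CUBIC)
cv2.imwrite("pics/t2.png",a);cv2.imwrite("pics/w2.png",g[1])
E
```

```text
time: 4.28
tool_pos: [544.9, 145.0, 86.8]
tcp_rot: [3.142, -0.0, 0.04]
contact_force: [0.2, 0.0, -0.4]
grip_width: 0.4
finger_force: 0.0
time: 4.78
tool_pos: [545.0, 141.9, 86.7]
tcp_rot: [3.141, 0.0, 0.039]
contact_force: [0.3, 0.1, -0.1]
grip_width: 0.4
finger_force: 0.0
time: 5.28
tool_pos: [545.2, 138.9, 86.7]
tcp_rot: [3.142, -0.0, 0.04]
contact_force: [0.2, 0.7, -0.4]
grip_width: 0.9
finger_force: 0.7
```

View pics/w2.png

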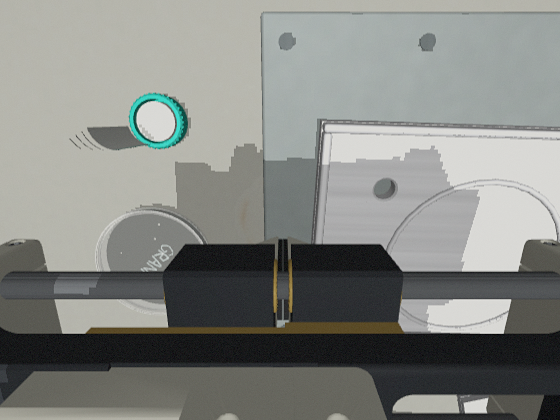

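The wrist view shows the fingers just touching the left rim, the left hole at (385,188), and the far screws at (287,41) and (428,42). I push 6 mm, then measure from this same close view.

```bash
cat > w.py <<'E'
from h import *
def hole(g,p,r):
    x,y=[int(round(v)) for v in p]; w=cv2.GaussianBlur(g,(3,3),0)[y-r:y+r+1,x-r:x+r+1].astype(np.float32)
    t=(np.percentile(w,5)+np.percentile(w,80))/2
    n,l,s,ce=cv2.connectedComponentsWithStats((w<t).astype(np.uint8))
    i=min(range(1,n),key=lambda i:np.hypot(*(ce[i]-r))+(1e3 if s[i,4]<12 else 0)); return ce[i]+[x-r,y-r],s[i,4]
E
python3 -m creep '[{"hand":0,"tx":0,"ty":0.0015,"tz":0,"spin":0},{"hand":0,"tx":0,"ty":0.0015,"tz":0,"spin":0},{"hand":0,"tx":0,"ty":0.0015,"tz":0,"spin":0},{"hand":0,"tx":0,"ty":0.0015,"tz":0,"spin":0},{"hand":0,"tx":0,"ty":0,"tz":0,"spin":0}]'
python3 - <<'E'
from w import *
c=cams.capture("wrist");g=c["color"].mean(2)
a,b,h=[hole(g,p,r) for p,r in[((287,41),14),((428,42),14),((390,188),20)]];print(a,b,h)
A,B=[ray(c,q[0],60)[:2] for q in(a,b)];H=ray(c,h[0],79.8)[:2];print(A,B,H)
v=A-B;yaw=np.arctan2(-v[0],v[1]);R=np.array([[np.cos(yaw),-np.sin(yaw)],[np.sin(yaw),np.cos(yaw)]])
print(yaw,np.linalg.norm(v),"hole err",(H-A)@R+[86.4+1-32,112-55])
t=cams.capture("top");G=t["color"];cv2.imwrite("pics/t3.png",cv2.resize(G[120:230,230:390,::-1],(800,550),interpolation=cv2.INTER_CUBIC))
E
```

```text
time: 6.0
tool_pos: [545.5, 132.7, 86.7]
tcp_rot: [3.141, -0.0, 0.039]
contact_force: [0.3, 0.7, 0.2]
grip_width: 0.5
finger_force: 0.4
(array([276.73611111,  41.11111111]), np.int32(144)) (array([417.77027027,  41.42567568]), np.int32(148)) (array([385.07552083, 188.68489583]), np.int32(384))
[656.70251342 138.94944062] [659.44372006  66.80284083] [586.13793415  80.42699265]
0.03797668503794555 72.19865702479586 hole err [-17.33565465   1.19891303]
```

View pics/t3.png

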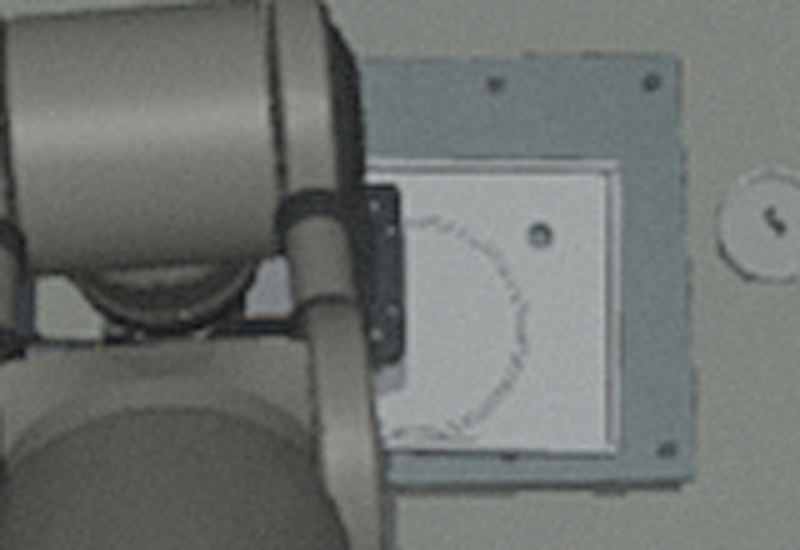

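Left hole error is now (-17.3, +1.2) mm. Squaring up will add about 1 mm in y, so I push 2 mm more. Then I retreat, rise, and go round to the near side with the fingers open.

```bash
python3 -m creep '[{"hand":0,"tx":0,"ty":0.001,"tz":0,"spin":0},{"hand":0,"tx":0,"ty":0.001,"tz":0,"spin":0},{"hand":0,"tx":0,"ty":-0.005,"tz":0,"spin":0},{"hand":0,"tx":0,"ty":-0.015,"tz":0,"spin":0},{"hand":0,"tx":0,"ty":0,"tz":-0.05,"spin":0}]'; python3 -m creep '[{"hand":0,"tx":0,"ty":0,"tz":-0.05,"spin":0},{"hand":0.5,"tx":0,"ty":0,"tz":-0.04,"spin":0},{"hand":1,"tx":-0.04,"ty":0.04,"tz":0,"spin":0},{"hand":1,"tx":-0.04,"ty":0.04,"tz":0,"spin":0},{"hand":1,"tx":-0.03,"ty":0.04,"tz":0,"spin":0}]'
python3 -m creep '[{"hand":1,"tx":0,"ty":0,"tz":0,"spin":0},{"hand":1,"tx":0,"ty":0,"tz":0,"spin":0}]'
python3 - <<'E'
from w import *
c=cams.capture("wrist");g=c["color"].mean(2);cv2.imwrite("pics/w4.png",c["color"][:,:,::-1])
S0=np.array([575.9,25.3]);z=lambda x,y,h:[*(S0+np.array([x*np.cos(.039)-y*np.sin(.039),x*np.sin(.039)+y*np.cos(.039)])),h]
for n,X in [("sL",z(-86.4,112,60)),("sR",z(-86.4,-112,60)),("hL",z(14,56,80)),("hR",z(12,-54,80))]: print(n,proj(c,X).round(0))
E
```

```text
time: 6.72
tool_pos: [542.2, 152.1, 133.8]
tcp_rot: [3.141, 0.009, 0.041]
contact_force: [0.9, 0.3, 0.5]
grip_width: 0.6
finger_force: 0.0
time: 7.35
tool_pos: [438.1, 26.5, 226.9]
tcp_rot: [3.141, -0.0, 0.041]
contact_force: [-1.0, -1.4, 0.6]
grip_width: 35.9
finger_force: 0.0
time: 7.6
tool_pos: [440.1, 27.2, 227.1]
tcp_rot: [-3.142, -0.001, 0.039]
contact_force: [-0.0, -0.1, -0.2]
grip_width: 56.1
finger_force: 0.0
sL [178. 145.]
sR [399. 145.]
hL [225.  28.]
hR [352.  30.]
```

View pics/w4.png

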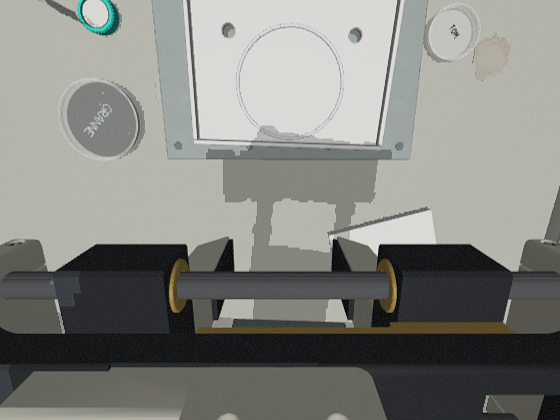

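The view shows the holes at (229,30) and (355,35), the near screws at (178,145) and (399,146), and the near rim of the carrier at row ~143.

```bash
cat > e.py <<'E'
from w import *
import sys
def err(c,sp,hp,zh=79.8,dx=1.0):
    g=c["color"].mean(2)
    s=np.array([ray(c,hole(g,p,9)[0],60)[:2] for p in sp]);q=[hole(g,p,11) for p in hp];h=np.array([ray(c,k[0],zh)[:2] for k in q])
    v=s[0]-s[1];yaw=np.arctan2(-v[0],v[1]);R=np.array([[np.cos(yaw),-np.sin(yaw)],[np.sin(yaw),np.cos(yaw)]]);d=h[0]-h[1]
    print("px",[k[0].round(1).tolist() for k in q],"span",np.linalg.norm(v).round(1),np.linalg.norm(d).round(1),"yaw",yaw.round(3),"rel",(np.arctan2(-d[0],d[1])-yaw).round(3))
    print("err",((h-s.mean(0))@R+[dx-86.4,0]-[[32,55],[32,-55]]).round(1).tolist(),h.round(1).tolist())
E
python3 - <<'E'
from e import *
c=grab("wrist",2);err(c,[(178,145),(399,146)],[(229,30),(355,35)]);print(get_obs()["tool_pos"])
for X in[(141.),]: print(ray(c,(290,143),78),ray(c,(290,146),78))
E
```

```text
px [[227.6, 28.9], [356.6, 33.7]] span 224.3 111.6 yaw 0.039 rel -0.032
err [[-17.1, -0.9], [-20.6, -2.4]] [[586.9, 79.7], [587.7, -31.8]]
[440.13160437  27.58796041 226.60353831]
[492.52504745  21.28150025  78.        ] [489.7111372   21.14774197  78.        ]
```

```bash
python3 -m creep '[{"hand":1,"tx":0.024,"ty":0.006,"tz":0.02,"spin":0},{"hand":1,"tx":0,"ty":0,"tz":0.045,"spin":0},{"hand":1,"tx":0,"ty":0,"tz":0.045,"spin":0},{"hand":1,"tx":0,"ty":0,"tz":0.03,"spin":0},{"hand":1,"tx":0,"ty":0,"tz":0.006,"spin":0}]'; python3 -m creep '[{"hand":1,"tx":0,"ty":0,"tz":0,"spin":0},{"hand":1,"tx":0.004,"ty":0,"tz":0,"spin":0},{"hand":1,"tx":0.004,"ty":0,"tz":0,"spin":0},{"hand":1,"tx":0.002,"ty":0,"tz":0,"spin":0},{"hand":1,"tx":0,"ty":0,"tz":0,"spin":0}]'
python3 -m creep '[{"hand":1,"tx":0.001,"ty":0,"tz":0,"spin":0},{"hand":1,"tx":0.001,"ty":0,"tz":0,"spin":0},{"hand":1,"tx":0.001,"ty":0,"tz":0,"spin":0},{"hand":1,"tx":0.001,"ty":0,"tz":0,"spin":0},{"hand":1,"tx":0,"ty":0,"tz":0,"spin":0}]'
```

```text
time: 8.38
tool_pos: [462.9, 22.4, 78.8]
tcp_rot: [-3.141, 0.004, 0.041]
contact_force: [-0.1, 1.0, 0.5]
grip_width: 92.3
finger_force: 0.0
time: 9.0
tool_pos: [474.0, 22.0, 80.9]
tcp_rot: [3.141, -0.001, 0.04]
contact_force: [0.1, 0.2, 0.4]
grip_width: 91.6
finger_force: 0.0
time: 9.62
tool_pos: [477.4, 22.1, 80.6]
tcp_rot: [3.141, 0.001, 0.04]
contact_force: [-2.5, -0.9, 1.1]
grip_width: 91.7
finger_force: 1.1
```

```bash
python3 -m creep '[{"hand":1,"tx":0.0015,"ty":0,"tz":0,"spin":0},{"hand":1,"tx":0.0015,"ty":0,"tz":0,"spin":0},{"hand":1,"tx":0.0015,"ty":0,"tz":0,"spin":0},{"hand":1,"tx":0.0015,"ty":0,"tz":0,"spin":0},{"hand":1,"tx":0,"ty":0,"tz":0,"spin":0}]'
python3 -m creep '[{"hand":1,"tx":0.001,"ty":0,"tz":0,"spin":0},{"hand":1,"tx":0.001,"ty":0,"tz":0,"spin":0},{"hand":1,"tx":0.001,"ty":0,"tz":0,"spin":0},{"hand":1,"tx":0.001,"ty":0,"tz":0,"spin":0},{"hand":1,"tx":0,"ty":0,"tz":0,"spin":0}]'
python3 - <<'E'
from h import *
c=cams.capture("wrist");cv2.imwrite("pics/w5.png",c["color"][:,:,::-1])
E
```

```text
time: 10.25
tool_pos: [484.0, 22.4, 80.7]
tcp_rot: [3.142, -0.0, 0.04]
contact_force: [-2.2, -0.8, -0.4]
grip_width: 91.6
finger_force: 0.6
time: 10.88
tool_pos: [488.0, 22.6, 80.7]
tcp_rot: [3.141, -0.0, 0.04]
contact_force: [-2.3, -0.3, 0.3]
grip_width: 91.6
finger_force: 0.7
```

View pics/w5.png

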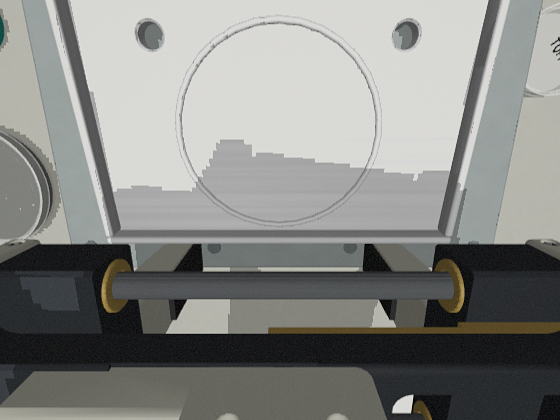

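The holes are at (149,35) and (406,34), level in the tool frame, so the carrier is squared up. The inner near screws are at (214,248) and (350,248). Now I measure what is left to push.

```bash
python3 - <<'E'
from e import *
c=grab("wrist",2);err(c,[(214,248),(350,248)],[(149,35),(406,34)],81,1)
E
```

```text
px [[142.5, 32.4], [409.3, 31.4]] span 80.8 114.3 yaw 0.04 rel 0.003
err [[-6.7, 4.7], [-6.3, 0.4]] [[594.1, 85.7], [599.1, -28.4]]
```

```bash
cat >> e.py <<'E'
def hole(g,p,r):
    x,y=[int(round(v)) for v in p]; w=g[y-r:y+r+1,x-r:x+r+1]
    t=np.percentile(w,90)-22
    m=(w<t).astype(np.uint8);cs,_=cv2.findContours(m,cv2.RETR_EXTERNAL,cv2.CHAIN_APPROX_NONE)
    k=max(cs,key=cv2.contourArea);(a,b),rad=cv2.minEnclosingCircle(k);q=cv2.fitEllipse(cv2.convexHull(k)) if len(k)>8 else ((a,b),(0,0),0)
    print(np.round(q[0],1)+[x-r,y-r],np.round(q[1],1),rad);return np.array(q[0])+[x-r,y-r],rad
E
python3 - <<'E'
from e import *
import e
c=grab("wrist",3);g=c["color"].mean(2)
hs=[hole(g,p,22)[0] for p in[(149,35),(406,34)]]
sc=[hole(g,p,8)[0] for p in[(214,248),(350,248)]]
h=np.array([ray(c,k,81)[:2] for k in hs]);s=np.array([ray(c,k,60)[:2] for k in sc]);print(h,np.linalg.norm(h[0]-h[1]),s,np.linalg.norm(s[0]-s[1]))
y=.039;R=np.array([[np.cos(y),-np.sin(y)],[np.sin(y),np.cos(y)]])
print(((h-s.mean(0))@R+[1-86.4,0]-[[32,55],[32,-55]]).round(1).tolist())
cv2.imwrite("pics/w6.png",cv2.resize(np.hstack([g[10:60,124:174],g[10:60,381:431],g[225:275,189:239],g[225:275,325:375]]),None,fx=4,fy=4))
E
```

```text
[149.2  34.5] [28.5 35.2] 17.7342472076416
[406.2  34.3] [28.3 35.2] 17.558591842651367Traceback (most recent call last):
  File "<stdin>", line 5, in <module>
  File "e.py", line 13, in hole
    k=max(cs,key=cv2.contourArea);(a,b),rad=cv2.minEnclosingCircle(k);q=cv2.fitEllipse(cv2.convexHull(k)) if len(k)>8 else ((a,b),(0,0),0)
                                                                        ~~~~~~~~~~~~~~^^^^^^^^^^^^^^^^^^^
cv2.error: OpenCV(4.12.0) /io/opencv/modules/imgproc/src/shapedescr.cpp:361: error: (-201:Incorrect size of input array) There should be at least 5 points to fit the ellipse in function 'fitEllipseNoDirect'
```

```bash
python3 - <<'E'
import w
from e import *
c=grab("wrist",2);g=c["color"].mean(2)
hs=[hole(g,p,22)[0] for p in[(149,35),(406,34)]]
sc=[w.hole(g,p,8)[0] for p in[(214,248),(350,248)]];print(sc)
h=np.array([ray(c,k,81)[:2] for k in hs]);s=np.array([ray(c,k,60)[:2] for k in sc]);print(h,np.linalg.norm(h[0]-h[1]),s,np.linalg.norm(s[0]-s[1]))
y=.039;R=np.array([[np.cos(y),-np.sin(y)],[np.sin(y),np.cos(y)]])
print(((h-s.mean(0))@R+[1-86.4,0]-[[32,55],[32,-55]]).round(1).tolist())
cv2.imwrite("pics/w6.png",cv2.resize(np.hstack([g[10:60,124:174],g[10:60,381:431],g[225:275,189:239],g[225:275,325:375]]),None,fx=4,fy=4))
E
```

```text
[149.2  34.4] [28.4 35.2] 17.7342472076416
[406.1  34.4] [28.3 35.2] 17.558591842651367
[array([213.60176991, 247.80530973]), array([349.61403509, 247.9122807 ])]
[[593.42706815  82.91075009]
 [597.86348741 -27.25330652]] 110.25334999024945 [[486.04748892  62.22617391]
 [489.19677681 -18.34824479]] 80.63594088288123
[[-9.3, 1.8], [-9.2, 1.5]][ WARN:0@0.940] global loadsave.cpp:1063 imwrite_ Unsupported depth image for selected encoder is fallbacked to CV_8U.
```

Hole spacing comes out at 110.25 mm and screw spacing at 80.6 mm, so the fit is sound. The remaining error is (-9.3, +1.65) mm with the yaw matched. I push on with a slight -y component.

```bash
python3 -m creep '[{"hand":1,"tx":0.001,"ty":0.0003,"tz":0,"spin":0},{"hand":1,"tx":0.001,"ty":0.0003,"tz":0,"spin":0},{"hand":1,"tx":0.001,"ty":0.0003,"tz":0,"spin":0},{"hand":1,"tx":0.001,"ty":0.0003,"tz":0,"spin":0},{"hand":1,"tx":0,"ty":0,"tz":0,"spin":0}]'
python3 - <<'E'
from e import *
c=grab("wrist",2);g=c["color"].mean(2);h=[hole(g,p,22)[0] for p in[(149,35),(406,34)]]
print([ray(c,k,81)[:2] for k in h])
E
python3 -m creep '[{"hand":1,"tx":0.001,"ty":0.0002,"tz":0,"spin":0},{"hand":1,"tx":0.001,"ty":0.0002,"tz":0,"spin":0},{"hand":1,"tx":0.001,"ty":0.0002,"tz":0,"spin":0},{"hand":1,"tx":0,"ty":0,"tz":0,"spin":0}]'
python3 - <<'E'
from e import *
c=grab("wrist",2);g=c["color"].mean(2);h=[hole(g,p,22)[0] for p in[(149,35),(406,34)]]
print([ray(c,k,81)[:2] for k in h]);cv2.imwrite("pics/w7.png",c["color"][:,:,::-1].astype(np.uint8))
E
```

```text
time: 11.9
tool_pos: [492.0, 21.5, 80.7]
tcp_rot: [3.141, -0.0, 0.04]
contact_force: [-1.5, 0.9, 0.0]
grip_width: 91.8
finger_force: 0.8
[148.5  34.2] [28.7 34.7] 17.39262580871582
[406.6  33.9] [28.3 34.1] 17.066146850585938
[array([597.58874488,  82.08617684]), array([602.16400325, -28.51255348])]
time: 12.5
tool_pos: [495.3, 20.9, 80.8]
tcp_rot: [3.141, -0.001, 0.04]
contact_force: [0.9, -0.3, -0.7]
grip_width: 91.7
finger_force: 0.0
[159.1  32.4] [26.4 30.5] 15.25621223449707
[396.1  32.8] [26.3 30.7] 15.4435453414917
[array([601.81207625,  77.06241384]), array([605.73211484, -24.52773243])]
```

View pics/w7.png

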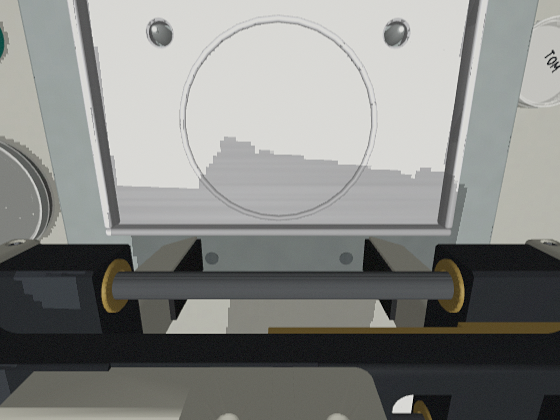

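Both pins now stand inside the holes at (160,33) and (397,33), the holes look smaller (so lower), and the contact force is gone: it dropped. I back off and check.

```bash
python3 -m creep '[{"hand":1,"tx":-0.003,"ty":0,"tz":0,"spin":0},{"hand":1,"tx":-0.015,"ty":0,"tz":0,"spin":0},{"hand":1,"tx":-0.02,"ty":0,"tz":0,"spin":0},{"hand":1,"tx":0,"ty":0,"tz":-0.05,"spin":0},{"hand":1,"tx":0,"ty":0,"tz":-0.05,"spin":0}]'; python3 -m creep '[{"hand":1,"tx":0,"ty":0,"tz":-0.04,"spin":0},{"hand":1,"tx":0,"ty":0,"tz":0,"spin":0},{"hand":1,"tx":0,"ty":0,"tz":0,"spin":0}]'
python3 - <<'E'
import w
from e import *
c=grab("wrist",2);g=c["color"].mean(2)
y=.039;S0=np.array([575.3,24.4]);R=np.array([[np.cos(y),-np.sin(y)],[np.sin(y),np.cos(y)]])
P=lambda a,b,z:proj(c,[*(S0+R@[a,b]),z])
h=[hole(g,P(32,b,68),14)[0] for b in(55,-55)];s=[w.hole(g,P(-86.4,b,60),9)[0] for b in(112,-112)]
H=np.array([ray(c,k,68)[:2] for k in h]);S=np.array([ray(c,k,60)[:2] for k in s])
print(np.linalg.norm(H[0]-H[1]),np.linalg.norm(S[0]-S[1]),((H-S.mean(0))@R-[[118.4,55],[118.4,-55]]).round(1).tolist())
cv2.imwrite("pics/w8.png",c["color"][:,:,::-1].astype(np.uint8))
a=cams.capture("scene")["color"][150:250,190:350,::-1];cv2.imwrite("pics/s8.png",cv2.resize(a,(800,500),interpolation=cv2.INTER_CUBIC))
E
```

```text
time: 13.22
tool_pos: [456.0, 19.6, 181.7]
tcp_rot: [-3.141, 0.001, 0.039]
contact_force: [0.6, -0.3, -0.5]
grip_width: 91.7
finger_force: 0.0
time: 13.6
tool_pos: [456.2, 19.6, 220.0]
tcp_rot: [-3.141, 0.001, 0.04]
contact_force: [-0.7, 0.9, -0.7]
grip_width: 92.0
finger_force: 0.0
[217.   26.7] [14.2 16. ] 8.077847480773926
[343.3  26.9] [14.  15.8] 7.826338291168213
110.41018433875094 221.37424453495217 [[-0.3, -1.7], [-0.3, -2.1]]
```

View pics/s8.png

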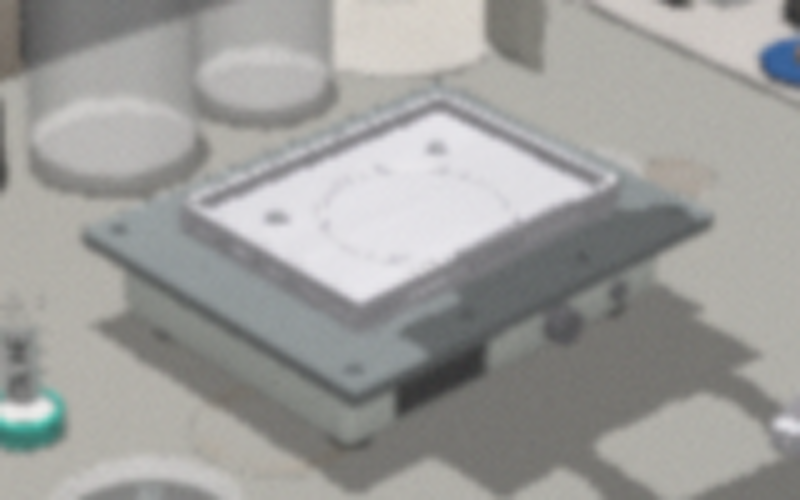

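The scene crop shows the carrier flat all round with no gap under the far edge. The holes, at crop (277,217) and (435,148), fit the seated height (110.4 mm spacing at z = 68). The gripper is well clear.

```bash
python3 -c "
from plant import close_job
print(close_job())"
```

```text
the job is handed in; nothing more can be done
None
```

The carrier was nudged into place: both holes are over the pins and it lies flat on the platform, the tube and dishes were not touched, the arm is clear of the carrier, and the job is handed in at about 14 s of the 67 s allowed.

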